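# Open the tight twist-off jar in the one-handed clamp

### The job

The square amber jar stands loose in the open one-handed jar clamp on the kitchen island: slide the blue paddle until the jaw is snug on the jar and braces it. Then twist the tight red cap anticlockwise until its lugs come free of the glass thread and lift it straight off, without pulling the jar up out of the clamp. Finish still holding the cap in the gripper, level over the middle of the open mouth and a couple of centimetres clear of the rim, with the jar standing square in the closed clamp and everything else on the island left where it is.

Things in the scene. Friction and masses are not known exactly. Their poses are not given: they have to be found in the camera images.
- clamp: One-handed jar clamp, suction feet, does not move: beech board 285 x 150 mm, top 18 mm above the counter. Origin: on the counter, below where the jar's axis is when clamped; +x is the way the sliding jaw closes, z up. The fixed jaw's rubber face is upright at x = 30 mm. Both jaws are 128 mm wide, tops 74 mm above the counter. Guide rods along x at y = +-53 mm, 34 mm up.
- seat (a point): Centre of the clamp's black rubber mat (74 x 76 mm), 20 mm above the counter, right above the clamp's origin: here stands the jar when clamped. Axes as the clamp's.
- jaw (a joint): Sliding jaw of the clamp, m: 0 = fully open (100 mm between the rubber faces), grows as it closes; 0.040 = faces 60 mm apart, snug on the jar with its sides flat on both jaws. Starts at 0 to 0.020. Stiff: about 14 N to slide, stays where it is left.
- paddle (a point): Middle of the top edge of the blue paddle that stands on the jaw's carriage and moves with it: upright plate 14 mm thick (clamp's x), 50 mm wide (y), free from 45 to 107 mm above the counter, with 62 mm of space to the jaw in front and free space behind. Pinch it from above across its thickness or push it from behind. It is at x = -155 mm + jaw value in the clamp's frame.
- jar: Square amber glass jar, body 60 x 60 x 80 mm with paper labels, round neck 40 mm wide, rim 110 mm up; 0.3 to 0.55 kg. Origin: centre of its underside, z up, x and y normal to its sides. Starts loose on the mat, up to 7 degrees askew, 5 to 14 mm short of its clamped place; the closing jaw slides and squares it. Unbraced, it spins with the cap.
- jar_mouth (a point): Centre of the jar's mouth, level with the rim, 110 mm above the jar's underside; axes as the jar's.
- cap: Red ribbed twist-off cap, 57 mm across, 23 mm high, 50 g, inside 19 mm deep. Origin: centre of its lower edge, z up; closed, that is 92 mm above the jar's underside. Two lugs inside, on its x axis, hold under two glass threads; an elastic liner makes it tight: 0.2 to 0.4 N m, less than the clamped jar withstands. Turning does not lift it more than 2 mm.
- cap_top (a point): Centre of the cap's top, 23 mm above its lower edge; axes as the cap's. Grip the cap across its diameter from above, fingertips 12 to 25 mm below this point (the jar's shoulder is 28 mm below). To free the cap turn it anticlockwise seen from above (yaw grows), a little over a third of a turn, about 132 degrees, in one or more grasps.
- cap_lug (a point): One of the cap's two lugs, 24 mm from its axis along its x. Yaw of the cap's x axis relative to the jar's x axis: closed -0.15 to 0.15 rad; from 2.0 to 2.65 rad the lugs are free and the cap lifts straight off without force; before that it is held; at 2.7 rad the lugs meet a stop rib.
- mug: White mug, 80 mm in diameter, 95 mm high, origin under its centre; leave alone.
- pepper_mill: Dark wooden pepper mill, 54 mm in diameter, 164 mm high, origin under its centre; leave alone.
- olive_jar: Round green glass jar with brass lid, 66 mm in diameter, 115 mm high, origin under its centre; leave alone.
- spice_jar: Round clear jar with black lid and yellow label, 52 mm in diameter, 100 mm high, origin under its centre; leave alone.
- bowl: Blue bowl, 140 mm in diameter, 55 mm high, origin under its centre; leave alone.
- spoon: Wooden spoon lying flat, 240 mm long along its x axis; leave alone.

How it is judged:
By the outcome, as a careful person would: the job done as asked, in the order asked, and still so for the second after the job is handed in, while the arm keeps its last pose, push and grip.
It also fails if it takes over 54 s, if anything falls off the work surface, if the arm or the gripper's body presses on something with over 40 N, if the wrist force passes 120 N, or if a joint passes its speed limit or range.

### The arm

A 7-joint arm with a two-finger parallel gripper is mounted at the origin on the work surface. World frame = base frame: x ahead of the robot, y to its left, z up, the work surface at z = 0. Lengths are in m, angles in rad, forces in N, time in s.
With the tool pointing down it reaches from about 0.425 to 0.925 m from the base axis. Payload 6.8 kg.
Tool frame: the origin (TCP) lies at the very end of the fingers, on their centre line; the grasp point (between the pads) lies 19 mm behind it (r.grip_point_offset is the distance from the TCP to the grasp point, in m); z points along the fingers, x is the direction in which the jaws open and shut, and the axes are right-handed (so a half turn about z gives the same grasp; the last joint's range is limited). The gripper opens to 85 mm and grips with 20 to 120 N. Pads are 22 mm wide; open, the fingers measure 114 mm over their backs; the gripper's body (76 mm by 85 mm) begins 54 mm behind the grasp point. The pads swing forward as they close: fully open they stand 13 mm farther back than shut.
Start: joints at [-1.226, 0.477, 0.022, 1.555, -0.011, 1.109, -0.083], TCP at [0.295, 0.607, 0.231] pointing down, gripper open.
Joint ranges: [-2.96, 2.96], [-0.34, 2.1], [-1.41, 1.46], [0.24, 2.44], [-1.37, 4.51], [0.17, 1.92], [-2.96, 2.96]. Speed limits (rad/s): [2.39, 2.39, 3.14, 3.14, 3.14, 3.14, 3.14].

### API

Orientations are given as a 3x3 rotation matrix whose columns are the frame's x, y, z axes.
In Python, from plant import r gives the robot as it stands. The module is installed in compiled form; this text tells all that it offers.
- The arm moves only by the tool carry_out, never from a script. Its argument "deltas" is a list of rows, each a list of 3 entries, a list of its own where there are three numbers: the opening, from 0 (shut) to 1 (fully open), then the shift along the tool's x, y, z in mm, then the turn, a rotation vector about the tool's x, y, z in rad. In form: [[jaw, [x, y, z], [rx, ry, rz]], ...]. A call has 1 to 12 rows; each row shifts and turns the pose as measured when the row begins, along the tool's axes as they then stand; what a row does not reach is not made up. A row lasts 1/12 s, in which the tool goes at most 41.7 mm and 7.16 degrees, less where a joint would pass 70% of its speed; a pose out of reach is approached as far as the arm can. A call is refused whole if a number of a shift passes 41.7 or a number of a turn 0.125, either way. A call with a gripper value outside its range is refused whole. The fingers move at their own pace and stop on an object; "newtons" is the grip in N (left out, the last holds). Time passes only in rows, so rows that do not move let the fingers close. It gives the time, the measured TCP pose, the force and the opening at its end, in the units of the state.
- r.sense(): the state, without advancing time (a new reading comes with each control period).
- r.get_image(name): name is "side" or "top" or "wrist"; returns a dict with "pixels" (400x640x3 uint8, red, green, blue), "intrinsics" (3x3 intrinsics, pixels), "R" (3x3) and "t" (3): a world point X has camera coordinates R X + t; the wrist camera has in their place "tool_from_camera" (4x4, takes a point from camera to tool coordinates, whose origin is the TCP and whose axes are the tool frame's). Camera axes: x right, y down, z forward; pixel columns grow to the right and rows downward; lengths in m; the calibration is good to about 2 mm. The wrist camera is an equidistant fisheye: a pixel r from the principal point sees the ray r / f radians off the axis. A picture is of the moment at which its call begins: read the wrist's pose just before it. There is no depth.
- r.finish_job(): hands the job in, once; it reports no verdict.
The state is a dict: "time_s": time; "qpos": joint angles; "joint_vel": joint speeds; "joint_torque": joint torques, N m; "position": TCP position; "eef_rot": TCP orientation; "wrist_force": force on the tool from outside, world axes, zero at the start; "torque": the same for the moment, N m; "finger_gap": finger opening in m.
Only numpy, scipy, OpenCV 4.12 (cv2) and the standard library are available. Lean on these libraries where they do the work, as an engineer would, in place of code of your own. Each camera call takes 0.05 s, during which the arm holds its last target.

## Working session

There is one attempt and no reset: what is moved stays moved. The work goes in short steps, Python scripts to look and compute and a tool call to move; the robot and the scene stay as the last step left them, time stands still between calls to the robot, and variables do not carry over. Pictures are saved under pics/ and viewed, and the job is handed in when it is done.

Besides the shell and the picture viewer there is one more tool, called after ">>>" as name(argument=value, ...), one argument or row to a line, values as JSON. carry_out: Moves the arm, as the interface text tells. Its arguments: {"type":"object","properties":{"deltas":{"type":"array","items":{"type":"array"}},"newtons":{"type":"number"}},"required":["deltas"]}

```bash
mkdir -p pics
cat > h.py <<'E'
import numpy as np, cv2
from plant import r
def snap(name,fn):
    s=r.sense(); im=r.get_image(name)
    cv2.imwrite('pics/'+fn+'.png',im['pixels'][:,:,::-1])
    d={k:np.array(v) for k,v in im.items() if k!='pixels'}
    np.savez('pics/'+fn+'.npz',pos=s['position'],rot=s['eef_rot'],**d)
    return im
def ray(fn,u,v):
    d=np.load('pics/'+fn+'.npz'); K=d['intrinsics']
    x=(u-K[0,2])/K[0,0]; y=(v-K[1,2])/K[1,1]
    if 'R' in d:
        R,t=d['R'],d['t']; o=-R.T@t; k=R.T@np.array([x,y,1.])
    else:
        th=np.hypot(x,y); dc=np.array([np.sin(th)*x/th,np.sin(th)*y/th,np.cos(th)]) if th>0 else np.array([0,0,1.])
        T=d['tool_from_camera']; Rw=np.array(d['rot']); 
        o=d['pos']+Rw@T[:3,3]; k=Rw@T[:3,:3]@dc
    return o,k/np.linalg.norm(k)
def atz(fn,u,v,z):
    o,k=ray(fn,u,v); return o+k*(z-o[2])/k[2]
def tri(obs):
    A=np.zeros((3,3));b=np.zeros(3)
    for f,u,v in obs:
        o,k=ray(f,u,v);P=np.eye(3)-np.outer(k,k);A+=P;b+=P@o
    x=np.linalg.solve(A,b); return x
def proj(fn,X):
    d=np.load('pics/'+fn+'.npz'); K=d['intrinsics']; X=np.array(X,float)
    if 'R' in d:
        c=d['R']@X+d['t']; return (K@(c/c[2]))[:2]
    T=d['tool_from_camera']; p=d['rot'].T@(X-d['pos']); c=T[:3,:3].T@(p-T[:3,3])
    th=np.arctan2(np.hypot(c[0],c[1]),c[2]); n=np.hypot(c[0],c[1])
    return np.array([K[0,2]+K[0,0]*th*c[0]/n,K[1,2]+K[1,1]*th*c[1]/n])
def crop(fn,u0,v0,u1,v1,s,out):
    im=cv2.imread('pics/'+fn+'.png')[v0:v1,u0:u1]
    cv2.imwrite('pics/'+out+'.png',cv2.resize(im,None,fx=s,fy=s,interpolation=cv2.INTER_CUBIC))
E
python3 - <<'E'
from h import *
s=r.sense();print(s, r.grip_point_offset)
for n in ['side','top','wrist']: snap(n,n+'0')
E
```

```text
{'time_s': 0.0, 'qpos': array([-1.22608766,  0.47779332,  0.02234245,  1.55645875, -0.0114876 ,
        1.1093067 , -0.08309765]), 'joint_vel': array([ 2.11490746e-05, -1.21891644e-03, -7.52004737e-04, -1.15092576e-03,
       -7.66312593e-05,  7.34965269e-04, -4.85801277e-04]), 'joint_torque': array([-8.02573668e-04, -5.96437633e+01,  1.60711281e+00, -2.81211591e+01,
        1.23352601e-02,  9.23705811e-03,  3.06086326e-05]), 'position': array([0.29506469, 0.60642767, 0.23032725]), 'eef_rot': array([[ 4.37467985e-01,  8.99233739e-01, -6.67377940e-04],
       [ 8.99232121e-01, -4.37468469e-01, -1.71238611e-03],
       [-1.83179217e-03,  1.48986421e-04, -9.99998311e-01]]), 'wrist_force': array([ 0.9454381 ,  0.26732579, -0.87597992]), 'torque': array([-0.00286976,  0.07259185, -0.05074341]), 'finger_gap': 0.08515507678617548} 0.0187
```

View pics/top0.png

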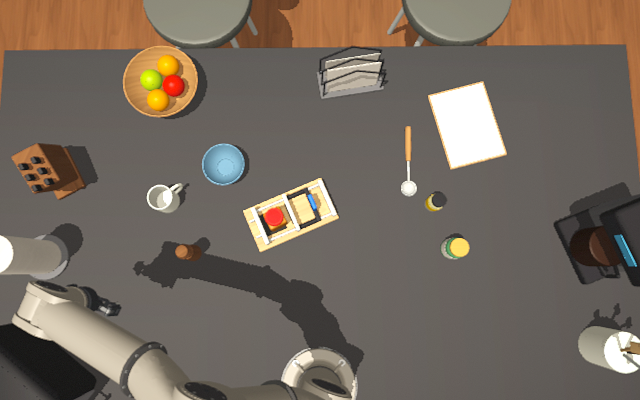

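View pics/side0.png

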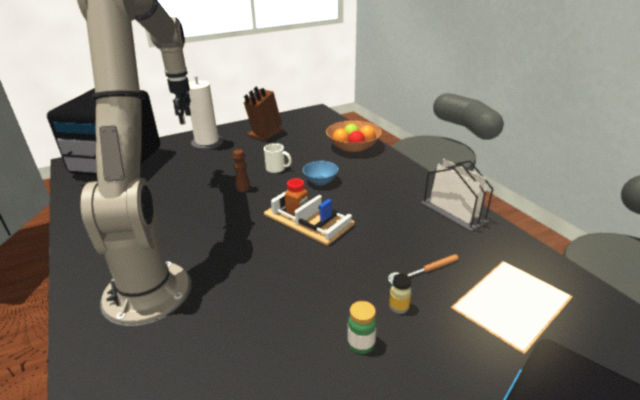

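View pics/wrist0.png

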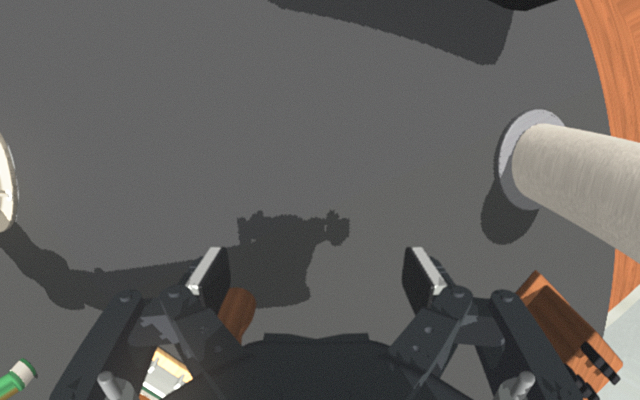

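Run:
```python
from h import *
crop('top0',230,165,350,260,6,'t1'); crop('side0',255,165,365,250,7,'s1')
for u,v in [(274,217),(312,203)]: print(atz('top0',u,v,0.13))
```

```text
[0.53113993 0.13424301 0.13      ]
[0.5737175  0.01590278 0.13      ]
```

View pics/t1.png

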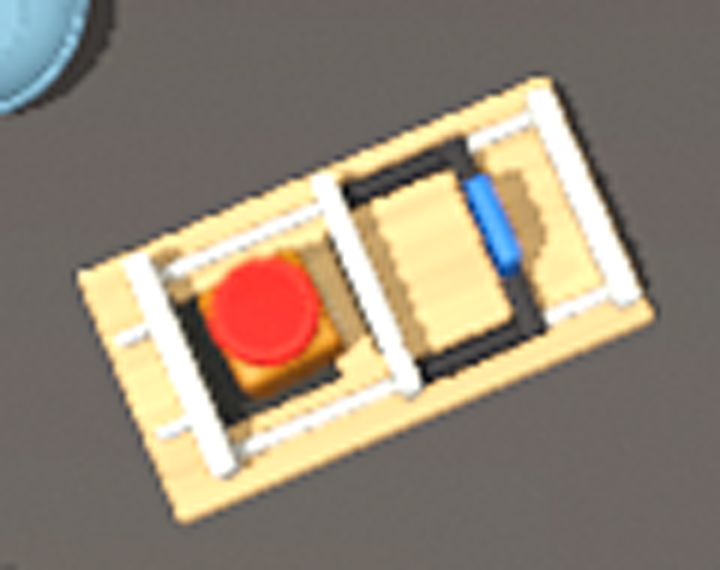

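View pics/s1.png

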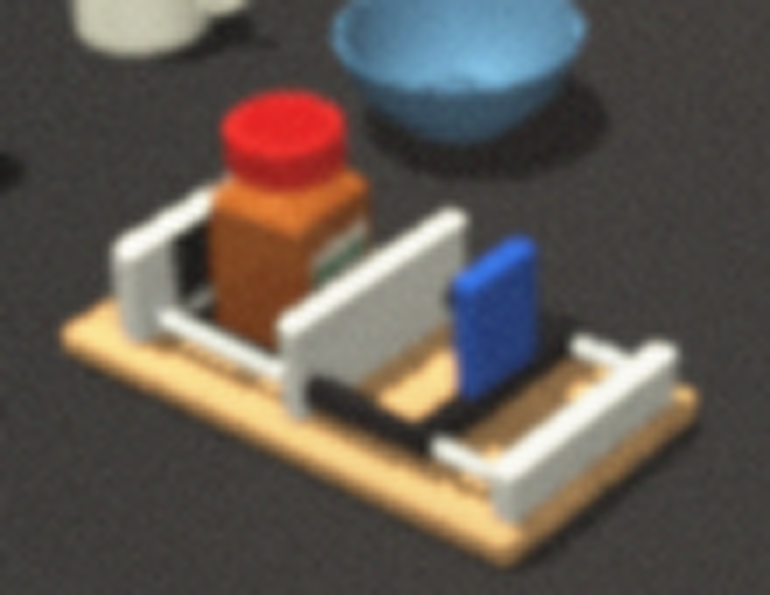

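Run:
```python
from h import *
f=lambda x,y:(230+(x+.5)/6-.5,165+(y+.5)/6-.5)
C=[atz('top0',*f(*p),0.018) for p in [(78,272),(548,75),(655,318),(180,522)]]
for c in C: print(c)
print([np.linalg.norm(C[i]-C[(i+1)%4]) for i in range(4)])
d=(C[0]-C[1])+(C[3]-C[2]); a=np.arctan2(d[1],d[0]); print('yaw',np.degrees(a),a, 'ctr',np.mean(C,0))
print('side dir', [np.degrees(np.arctan2(*(C[i]-C[(i+1)%4])[1::-1])) for i in range(4)])
p=atz('top0',*f(493,224),0.107);print('paddle',p)
p2=tri([('top0',*f(493,224)),('side0',255+498/7,165+265/7)]);print(p2)
print('cap',atz('top0',*f(264,309),0.135))
s=r.sense()['eef_rot'];print('tool x yaw',np.degrees(np.arctan2(s[1,0],s[0,0])))
```

```text
[0.56784646 0.24725287 0.018     ]
[ 0.67639459 -0.01552331  0.018     ]
[ 0.53880878 -0.07304362  0.018     ]
[0.42888867 0.19002831 0.018     ]
[np.float64(0.28431323515928225), np.float64(0.14912559300539216), np.float64(0.2851127374822468), np.float64(0.15027945558160247)]
yaw 112.56087245172704 1.9645578332000189 ctr [0.55298462 0.08717856 0.018     ]
side dir [np.float64(112.44464344794943), np.float64(22.6882759399697), np.float64(-67.3232244699039), np.float64(-157.61752279824282)]
paddle [0.58025807 0.01656107 0.107     ]
[0.58335596 0.01547965 0.10276819]
cap [0.53347274 0.13516435 0.135     ]
tool x yaw 64.05589326136071
```

```bash
cat > plan.py <<'E'
import sys,json
from h import *
from scipy.spatial.transform import Rotation as Ro
# usage: plan x y z yawdeg jaw n maxrows [turn dir k*360]
def plan(x,y,z,yaw,jaw,n,m=12,full=0):
    s=r.sense(); p=s['position'].copy(); R=s['eef_rot'].copy()
    y0=np.degrees(np.arctan2(R[1,0],R[0,0])); d=yaw-y0+full
    d=d if full else (d+180)%360-180
    c,sn=np.cos(np.radians(yaw)),np.sin(np.radians(yaw))
    T=np.array([[c,sn,0],[sn,-c,0],[0,0,-1.]])
    cy,sy=np.cos(np.radians(y0)),np.sin(np.radians(y0))
    tilt=Ro.from_matrix(R.T@np.array([[cy,sy,0],[sy,-cy,0],[0,0,-1.]])).as_rotvec()
    q=np.array([x,y,z]); rows=[]
    dp=(q-p)/n; rz=-np.radians(d)/n
    for i in range(min(n,m)):
        sh=R.T@dp*1000; rv=np.array([0,0,rz])+(tilt if i==0 else 0)
        rows.append([jaw,[round(float(a),1) for a in sh],[round(float(a),4) for a in rv]])
        R=R@Ro.from_rotvec(rv).as_matrix()
    print('y0 %.2f dyaw %.2f dist %.1f'%(y0,d,1000*np.linalg.norm(q-p)))
    print(json.dumps(rows))
if __name__=='__main__':
    a=[float(v) for v in sys.argv[1:]]; plan(*a[:5],int(a[5]),*([int(a[6])] if len(a)>6 else []))
E
python3 plan.py 0.581 0.016 0.22 -67.5 1 20 12
```

```text
y0 64.06 dyaw -131.56 dist 656.2
[[1.0, [-20.3, 25.8, 0.6], [0.0001, 0.0013, 0.1148]], [1.0, [-17.2, 27.9, 0.5], [0.0, 0.0, 0.1148]], [1.0, [-13.9, 29.7, 0.5], [0.0, 0.0, 0.1148]], [1.0, [-10.4, 31.1, 0.5], [0.0, 0.0, 0.1148]], [1.0, [-6.8, 32.1, 0.5], [0.0, 0.0, 0.1148]], [1.0, [-3.1, 32.7, 0.5], [0.0, 0.0, 0.1148]], [1.0, [0.7, 32.8, 0.5], [0.0, 0.0, 0.1148]], [1.0, [4.5, 32.5, 0.5], [0.0, 0.0, 0.1148]], [1.0, [8.2, 31.8, 0.5], [0.0, 0.0, 0.1148]], [1.0, [11.7, 30.6, 0.5], [0.0, 0.0, 0.1148]], [1.0, [15.2, 29.1, 0.5], [0.0, 0.0, 0.1148]], [1.0, [18.4, 27.2, 0.5], [0.0, 0.0, 0.1148]]]
```

>>> carry_out(
  deltas=[
    [1,[-20,26,0.5],[0,0,0.115]],
    [1,[-17,28,0.5],[0,0,0.115]],
    [1,[-14,30,0.5],[0,0,0.115]],
    [1,[-10,31,0.5],[0,0,0.115]],
    [1,[-7,32,0.5],[0,0,0.115]],
    [1,[-3,33,0.5],[0,0,0.115]],
    [1,[1,33,0.5],[0,0,0.115]],
    [1,[4.5,32.5,0.5],[0,0,0.115]],
    [1,[8,32,0.5],[0,0,0.115]],
    [1,[12,31,0.5],[0,0,0.115]],
    [1,[15,29,0.5],[0,0,0.115]],
    [1,[18,27,0.5],[0,0,0.115]],
  ],
  newtons=40,
)

```text
time_s: 1.15
position: [0.458, 0.2399, 0.2195]
eef_rot: [[0.952, -0.305, -0.008], [-0.305, -0.952, 0.001], [-0.008, 0.002, -1.0]]
wrist_force: [1.4, 1.2, 0.2]
finger_gap: 0.0853
```

```bash
python3 plan.py 0.581 0.016 0.22 -67.5 1 11 12; python3 -c "
from plant import r;s=r.sense();print(s['position'],s['qpos'],s['wrist_force'],s['time_s'])"
```

```text
y0 -17.76 dyaw -49.74 dist 255.4
[[1.0, [16.9, 16.0, -0.1], [0.0018, 0.0076, 0.0789]], [1.0, [18.1, 14.6, -0.0], [0.0, 0.0, 0.0789]], [1.0, [19.2, 13.1, -0.0], [0.0, 0.0, 0.0789]], [1.0, [20.1, 11.6, -0.0], [0.0, 0.0, 0.0789]], [1.0, [21.0, 10.0, -0.0], [0.0, 0.0, 0.0789]], [1.0, [21.7, 8.3, -0.0], [0.0, 0.0, 0.0789]], [1.0, [22.3, 6.5, -0.0], [0.0, 0.0, 0.0789]], [1.0, [22.7, 4.8, -0.0], [0.0, 0.0, 0.0789]], [1.0, [23.0, 2.9, -0.0], [0.0, 0.0, 0.0789]], [1.0, [23.2, 1.1, -0.0], [0.0, 0.0, 0.0789]], [1.0, [23.2, -0.7, -0.0], [0.0, 0.0, 0.0789]]]
[0.45803732 0.23987217 0.21952311] [-0.95834652  0.24165322  0.42353761  1.96057333 -0.12503432  0.96998988
 -0.78409687] [1.38887635 1.21796378 0.17931309] 1.15
```

>>> carry_out(
  deltas=[
    [1,[17,16,0],[0.002,0.0075,0.08]],
    [1,[18,14.5,0],[0,0,0.08]],
    [1,[19,13,0],[0,0,0.08]],
    [1,[20,11.5,0],[0,0,0.08]],
    [1,[21,10,0],[0,0,0.08]],
    [1,[21.5,8,0],[0,0,0.08]],
    [1,[22,6.5,0],[0,0,0.08]],
    [1,[22.5,5,0],[0,0,0.08]],
    [1,[23,3,0],[0,0,0.08]],
    [1,[23,1,0],[0,0,0.08]],
    [1,[23,-0.5,0],[0,0,0.08]],
    [1,[0,0,0],[0,0,0]],
  ],
)

```text
time_s: 2.15
position: [0.5767, -0.0074, 0.2189]
eef_rot: [[0.314, -0.949, -0.001], [-0.949, -0.314, -0.003], [0.003, 0.002, -1.0]]
wrist_force: [0.3, -0.6, 1.3]
finger_gap: 0.0851
```

```bash
python3 -c "
from h import *
snap('wrist','w1');snap('side','side1')
s=r.sense();print(s['position'],s['qpos'],s['wrist_force'],s['time_s'])"
```

```text
[ 0.57548541 -0.00322149  0.21829298] [-0.64017555  0.38853275  0.69687878  1.84569053 -0.28958061  1.01394174
 -1.06690987] [ 0.3814967   0.13792703 -0.31162937] 2.25
```

View pics/w1.png

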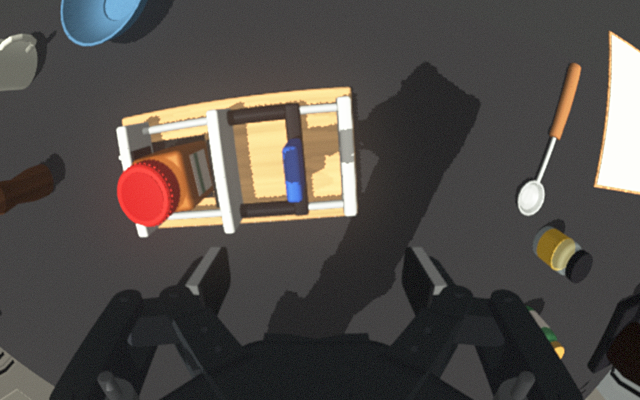

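```bash
python3 -c "
from h import *
crop('w1',100,70,380,250,2.8,'w1c')"
```

```text
(no output)
```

View pics/w1c.png

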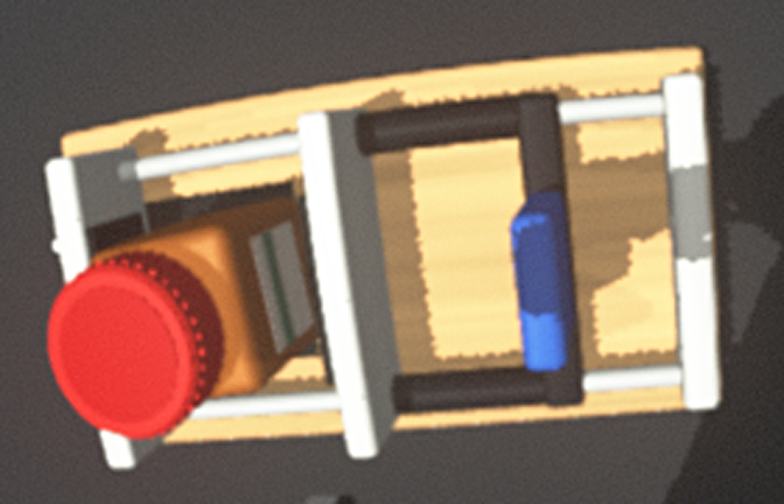

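```bash
cat > ov.py <<'E'
from h import *
def box(fn,c,yaw,hx,hy,z0,z1,crop,s,out):
    im=cv2.imread('pics/'+fn+'.png'); u0,v0,u1,v1=crop
    im=cv2.resize(im[v0:v1,u0:u1],None,fx=s,fy=s,interpolation=cv2.INTER_CUBIC)
    R=np.array([[np.cos(yaw),-np.sin(yaw)],[np.sin(yaw),np.cos(yaw)]])
    P=[]
    for z in (z1,z0):
        q=[(proj(fn,[*(np.array(c[:2])+R@np.array(a)),z])-[u0-.5,v0-.5])*s for a in [(hx,hy),(-hx,hy),(-hx,-hy),(hx,-hy)]]
        P.append(np.int32(np.round(q)))
    cv2.polylines(im,[P[1]],True,(0,255,0),1);cv2.polylines(im,[P[0]],True,(0,255,255),1)
    cv2.imwrite('pics/'+out+'.png',im)
E
python3 - <<'E'
from ov import *
A=(0.5803,0.0166);yaw=np.radians(112.5)
box('w1',A,yaw,.007,.025,.045,.107,(250,110,330,230),6,'o1')
box('top0',A,yaw,.007,.025,.045,.107,(280,180,340,230),8,'o2')
box('side1',A,yaw,.007,.025,.045,.107,(300,185,360,245),8,'o3')
a=[cv2.imread(f'pics/o{i}.png') for i in (1,2,3)]
h=max(x.shape[0] for x in a); a=[cv2.copyMakeBorder(x[:,:],0,max(0,h-x.shape[0]),0,0,0) for x in a]
im=cv2.hconcat(a); print(im.shape); im=cv2.resize(im,None,fx=800/im.shape[1],fy=800/im.shape[1]);cv2.imwrite('pics/oo.png',im)
E
```

```text
(720, 1440, 3)
```

View pics/oo.png

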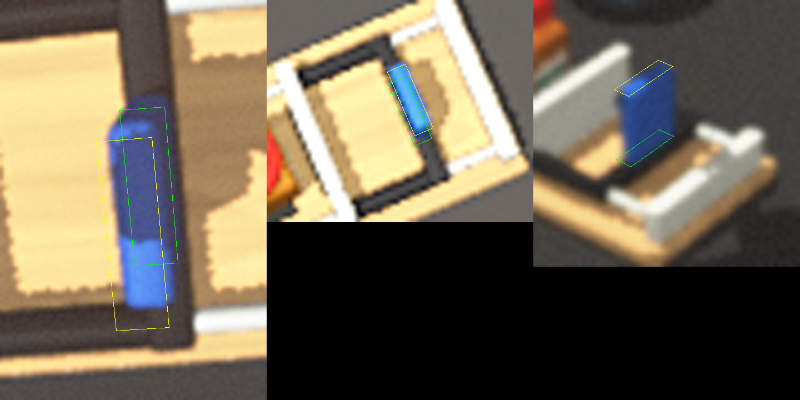

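```bash
python3 plan.py 0.580 0.0166 0.140 -67.5 0.6 5 12; python3 -c "
from plant import r;s=r.sense();print(s['position'],s['time_s'])"
```

```text
y0 -71.20 dyaw 3.70 dist 80.9
[[0.6, [-3.5, -2.2, 15.7], [0.0029, 0.0003, -0.0129]], [0.6, [-3.4, -2.2, 15.7], [0.0, 0.0, -0.0129]], [0.6, [-3.4, -2.2, 15.7], [0.0, 0.0, -0.0129]], [0.6, [-3.4, -2.3, 15.7], [0.0, 0.0, -0.0129]], [0.6, [-3.3, -2.3, 15.7], [0.0, 0.0, -0.0129]]]
[ 0.57548541 -0.00322149  0.21829298] 2.25
```

>>> carry_out(
  deltas=[
    [0.6,[-3.5,-2,16],[0.003,0,-0.013]],
    [0.6,[-3.5,-2,16],[0,0,-0.013]],
    [0.6,[-3.5,-2,16],[0,0,-0.013]],
    [0.6,[-3.5,-2.5,16],[0,0,-0.013]],
    [0.6,[-3.5,-2.5,15],[0,0,-0.013]],
    [0.6,[0,0,0],[0,0,0]],
    [0.6,[0,0,0],[0,0,0]],
  ],
)

```text
time_s: 2.83
position: [0.5774, 0.0287, 0.1361]
eef_rot: [[0.404, -0.915, -0.002], [-0.915, -0.404, 0.007], [-0.007, -0.001, -1.0]]
wrist_force: [-0.6, -1.1, -0.0]
finger_gap: 0.0514
```

```bash
python3 -c "
from h import *
snap('wrist','w2')
s=r.sense();print(s['position'],s['eef_rot'],s['finger_gap'],s['time_s'])"; python3 plan.py 0.580 0.0166 0.066 -67.5 0.6 6 12
```

```text
[0.57720222 0.02901231 0.13612736] [[ 4.04118010e-01 -9.14704223e-01 -2.19502856e-03]
 [-9.14675455e-01 -4.04122857e-01  7.31631253e-03]
 [-7.57932318e-03 -9.48914909e-04 -9.99970826e-01]] 0.05136062032917603 2.8833
y0 -66.16 dyaw -1.34 dist 71.3
[[0.6, [2.2, 0.4, 11.7], [-0.0009, 0.0076, 0.0039]], [0.6, [2.1, 0.4, 11.7], [0.0, 0.0, 0.0039]], [0.6, [2.1, 0.4, 11.7], [0.0, 0.0, 0.0039]], [0.6, [2.1, 0.4, 11.7], [0.0, 0.0, 0.0039]], [0.6, [2.1, 0.4, 11.7], [0.0, 0.0, 0.0039]], [0.6, [2.1, 0.4, 11.7], [0.0, 0.0, 0.0039]]]
```

View pics/w2.png

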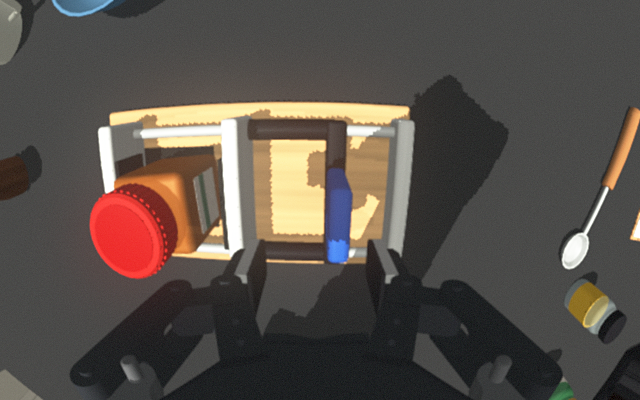

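Run:
```python
from ov import *
A=(0.5803,0.0166);yaw=np.radians(112.5)
box('w2',A,yaw,.007,.025,.045,.107,(230,130,430,290),4,'o1')
for p in [[0,0,0],[0,0,-.019]]:
    d=np.load('pics/w2.npz');print(proj('w2',d['pos']+d['rot']@np.array(p)))
```

```text
[314.92806802 254.473203  ]
[314.82237956 273.53648274]
```

View pics/o1.png

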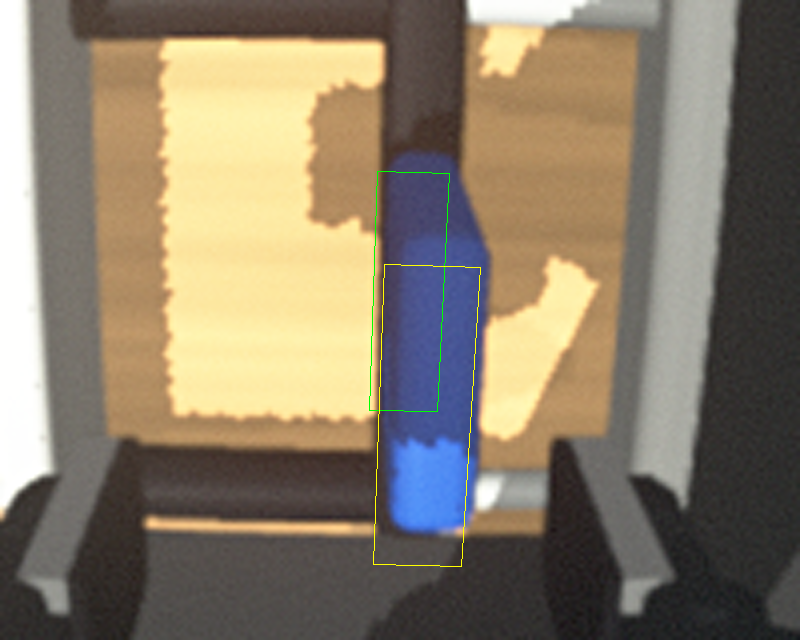

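Run:
```python
from h import *
p=atz('w2',230+438/4,130+385/4,.107);print(p)
d=np.load('pics/w2.npz');print(d['rot'].T@(p-d['pos'])*1000)
print(atz('w2',230+427/4,130+415/4,.107))
```

```text
[0.58663178 0.01702005 0.107     ]
[14.64224571 -3.72745034 29.01232141]
[0.58151526 0.01643393 0.107     ]
```

>>> carry_out(
  deltas=[
    [0.6,[7,-1,2],[-0.001,0.0075,0.012]],
    [0.6,[7,-1,6],[0,0,0.012]],
    [0.6,[0,0,15],[0,0,0]],
    [0.6,[0,0,15],[0,0,0]],
    [0.6,[0,0,15],[0,0,0]],
    [0.6,[0,0,14],[0,0,0]],
    [0.6,[0,0,0],[0,0,0]],
  ],
)

```text
time_s: 3.47
position: [0.5915, 0.0127, 0.0719]
eef_rot: [[0.375, -0.927, 0.013], [-0.927, -0.375, -0.0], [0.005, -0.012, -1.0]]
wrist_force: [0.4, 0.5, -0.4]
finger_gap: 0.0511
```

```bash
python3 -c "
from h import *
snap('wrist','w3')
s=r.sense();R=s['eef_rot'];print(s['position'],R[2],np.degrees(np.arctan2(R[1,0],R[0,0])),s['wrist_force'],s['time_s'])"
```

```text
[0.59219095 0.01242823 0.07307906] [ 0.00563698 -0.0132673  -0.9998961 ] -67.97403931628287 [ 0.41275183 -0.12615384 -0.33236804] 3.5167
```

View pics/w3.png

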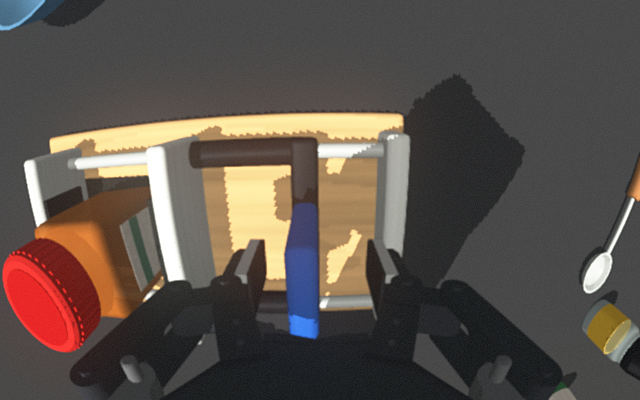

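>>> carry_out(
  deltas=[
    [0.6,[-2,3,5],[-0.012,0.006,0]],
    [0,[0,0,2],[0,0,0]],
    [0,[0,0,0],[0,0,0]],
    [0,[0,0,0],[0,0,0]],
    [0,[0,0,0],[0,0,0]],
    [0,[0,0,0],[0,0,0]],
  ],
  newtons=60,
)

```text
time_s: 4.02
position: [0.589, 0.0154, 0.0686]
eef_rot: [[0.377, -0.926, 0.005], [-0.926, -0.377, -0.007], [0.009, -0.002, -1.0]]
wrist_force: [4.1, -3.5, -10.1]
finger_gap: 0.0134
```

```bash
python3 -c "
from h import *
s=r.sense();R=s['eef_rot'];print(s['position'],R[2],np.degrees(np.arctan2(R[1,0],R[0,0])),s['wrist_force'],s['time_s'],s['finger_gap'],s['qpos'])
yaw=np.radians(112.5);e=np.array([np.cos(yaw),np.sin(yaw)])
o=s['position'][:2];print('seat if jaw0..',o+e*.155,o+e*.135, o@e)
print('cap along',np.array([.5335,.1352])@e)
"
```

```text
[0.58902862 0.01543118 0.06863206] [ 0.00869319 -0.00203885 -0.99996013] -67.83953861413198 [  4.13169524  -3.51733933 -10.06173319] 4.0167 0.01338696840295264 [-0.54713014  0.59973789  0.55315106  1.92454251 -0.44536217  0.73604757
 -0.92114507]
seat if jaw0.. [0.52971269 0.15863251] [0.53736635 0.14015492] -0.2111549374810746
cap along -0.07925309837124941
```

>>> carry_out(
  deltas=[
    [0,[-4,0,0],[0,0,0]],
    [0,[-4,0,0],[0,0,0]],
    [0,[-4,0,0],[0,0,0]],
    [0,[-4,0,0],[0,0,0]],
  ],
)

```text
time_s: 4.35
position: [0.5888, 0.0163, 0.0688]
eef_rot: [[0.37, -0.929, 0.02], [-0.929, -0.37, -0.025], [0.031, -0.009, -0.999]]
wrist_force: [9.1, -11.7, -12.3]
finger_gap: 0.0134
```

```bash
cat > st.py <<'E'
from h import *
s=r.sense();R=s['eef_rot'];print(s['position'],R[2],np.degrees(np.arctan2(R[1,0],R[0,0])),'F',s['wrist_force'],'T',s['torque'],s['time_s'],s['finger_gap'],'q7',s['qpos'][6])
yaw=np.radians(112.5);e=np.array([np.cos(yaw),np.sin(yaw)])
print('along',s['position'][:2]@e,'F along',s['wrist_force'][:2]@e)
E
python3 st.py
```

```text
[0.58880916 0.01628474 0.06880457] [ 0.03063643 -0.00906878 -0.99948945] -68.27946117909734 F [  9.09991703 -11.67169005 -12.32905656] T [-0.10035622 -0.57825193  0.82453451] 4.35 0.013360894153124386 q7 -0.9446486769537455
along -0.2102823714347751 F along -14.265623029006477
```

>>> carry_out(
  deltas=[
    [0,[-8,0,2],[0,-0.02,0]],
    [0,[-8,0,2],[0,-0.02,0]],
    [0,[-8,0,1],[0,-0.01,0]],
  ],
)

```text
time_s: 4.6
position: [0.5869, 0.0216, 0.0687]
eef_rot: [[0.365, -0.931, 0.017], [-0.931, -0.365, 0.003], [0.003, -0.017, -1.0]]
wrist_force: [8.8, -12.4, -13.4]
finger_gap: 0.0135
```

```bash
python3 st.py
```

```text
[0.58685067 0.02160745 0.06873541] [ 0.00299622 -0.01662435 -0.99985732] -68.62079167641434 F [  8.79732272 -12.44139336 -13.35253461] T [-2.71368506 -1.11421808  0.92952681] 4.6 0.013506810898263642 q7 -0.9292825215407738
along -0.2046153494719821 F along -14.860938337385388
```

>>> carry_out(
  deltas=[
    [0,[-8,0,1],[0,-0.01,-0.01]],
    [0,[-8,0,1],[0,-0.01,-0.01]],
    [0,[-8,0,1],[0,-0.01,0]],
    [0,[-8,0,1],[0,-0.01,0]],
  ],
)

```text
time_s: 4.93
position: [0.5845, 0.0276, 0.0686]
eef_rot: [[0.373, -0.928, 0.025], [-0.928, -0.373, 0.013], [-0.002, -0.028, -1.0]]
wrist_force: [7.0, -13.7, -4.9]
finger_gap: 0.0132
```

```bash
python3 st.py
```

```text
[0.58454533 0.02762895 0.06862687] [-0.00249913 -0.02782502 -0.99960969] -68.11510790317398 F [  7.01121942 -13.72525834  -4.9474023 ] T [-3.21837871 -0.76091209  0.60247324] 4.9333 0.013240343941778253 q7 -0.9209010211494479
along -0.1981699910795685 F along -15.363562775023624
```

>>> carry_out(
  deltas=[
    [0,[-9,0,1],[-0.02,-0.01,-0.005]],
    [0,[-9,0,1],[-0.01,-0.01,0]],
    [0,[-9,0,1],[-0.01,-0.01,0]],
    [0,[-9,0,1],[-0.01,-0.01,0]],
  ],
)

```text
time_s: 5.27
position: [0.5813, 0.0332, 0.0687]
eef_rot: [[0.364, -0.931, -0.011], [-0.931, -0.364, -0.002], [-0.003, 0.011, -1.0]]
wrist_force: [5.7, -16.0, -5.5]
finger_gap: 0.0134
```

```bash
python3 st.py;  python3 -c "
from h import *
snap('wrist','w4');snap('top','t4')
crop('t4',230,165,350,260,6,'t4c')"
```

```text
[0.58126271 0.03320103 0.06866165] [-0.0025816   0.01111652 -0.99993488] -68.65152131582637 F [  5.72658497 -15.96537758  -5.54610021] T [-3.00923065 -1.67774618  1.02384138] 5.2667 0.013444317421116798 q7 -0.9593523908336694
along -0.19176585998664342 F along -16.94155476466558
```

View pics/w4.png

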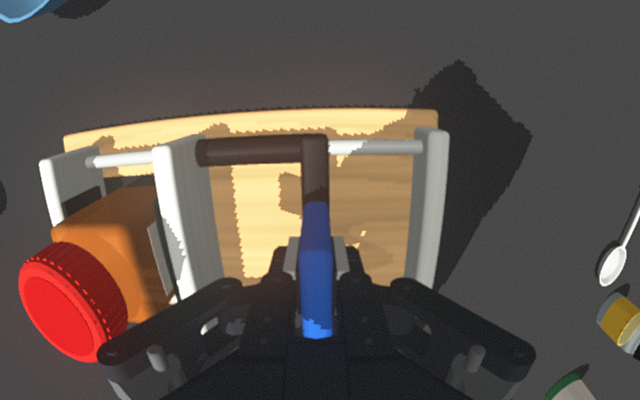

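View pics/t4c.png

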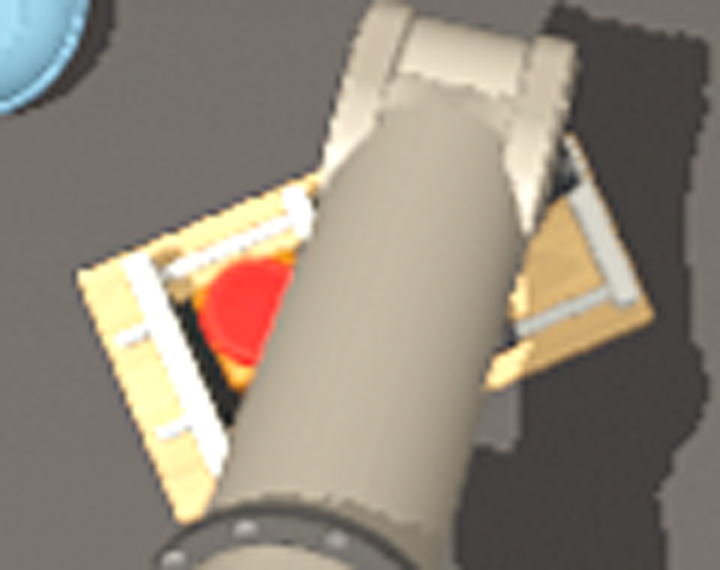

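>>> carry_out(
  deltas=[
    [0,[-9,0,1],[0,-0.01,-0.01]],
    [0,[-9,0,1],[0,-0.01,-0.01]],
    [0,[-9,0,1],[0,-0.01,0]],
  ],
)

```text
time_s: 5.62
position: [0.5799, 0.037, 0.0686]
eef_rot: [[0.372, -0.928, -0.001], [-0.928, -0.372, 0.001], [-0.002, 0.001, -1.0]]
wrist_force: [8.4, -16.2, -7.3]
finger_gap: 0.0133
```

```bash
python3 st.py
```

```text
[0.57992977 0.03700458 0.06863276] [-1.64926843e-03  5.54239109e-04 -9.99998486e-01] -68.17927458752962 F [  8.3649958  -16.17187833  -7.30048641] T [-3.35988339 -1.51422905  0.53916585] 5.6167 0.013303704481741577 q7 -0.9546683813220166
along -0.18774173916824086 F along -18.14201269934583
```

>>> carry_out(
  deltas=[
    [0,[-9,0,1],[0,-0.01,-0.01]],
    [0,[-9,0,1],[0,-0.01,0]],
  ],
)

```text
time_s: 5.78
position: [0.5792, 0.0391, 0.0686]
eef_rot: [[0.372, -0.928, 0.006], [-0.928, -0.372, 0.003], [-0.001, -0.007, -1.0]]
wrist_force: [8.4, -15.6, -6.9]
finger_gap: 0.0135
```

```bash
python3 st.py
```

```text
[0.57920383 0.03912926 0.06864607] [-6.60264097e-04 -6.76224079e-03 -9.99976918e-01] -68.1432600732336 F [  8.39594397 -15.58504581  -6.88260257] T [-3.55067085 -1.09391708  0.45141699] 5.7833 0.01352381845181241 q7 -0.9548627357696006
along -0.18550098725339315 F along -17.61169349714363
```

>>> carry_out(
  deltas=[
    [0,[-9,0,1],[0,-0.01,-0.01]],
    [0,[-9,0,1],[0,-0.01,0]],
  ],
)

```text
time_s: 5.95
position: [0.5782, 0.0416, 0.0687]
eef_rot: [[0.374, -0.927, 0.012], [-0.928, -0.374, 0.005], [-0.0, -0.013, -1.0]]
wrist_force: [7.9, -15.7, -6.3]
finger_gap: 0.0133
```

```bash
python3 st.py
```

```text
[0.57824549 0.04163931 0.06866512] [-3.56815058e-04 -1.34091099e-02 -9.99910030e-01] -68.05161377429609 F [  7.91811502 -15.70696301  -6.31294994] T [-3.30828822 -1.0892143   0.61318602] 5.95 0.013331329640920953 q7 -0.9546075058460765
along -0.1828152591566649 F along -17.541473079850068
```

>>> carry_out(
  deltas=[
    [0,[-9,0,1],[0,-0.01,-0.01]],
    [0,[-9,0,1],[0,-0.01,0]],
  ],
)

```text
time_s: 6.12
position: [0.5776, 0.0436, 0.0687]
eef_rot: [[0.375, -0.927, 0.019], [-0.927, -0.375, 0.007], [0.001, -0.02, -1.0]]
wrist_force: [11.4, -20.1, -10.5]
finger_gap: 0.0132
```

```bash
python3 st.py
```

```text
[0.57762757 0.04359761 0.06872328] [ 9.32526724e-04 -2.04242554e-02 -9.99790968e-01] -67.96649742937305 F [ 11.39103956 -20.06296947 -10.54050841] T [-4.08775401 -1.48864275  0.59560632] 6.1167 0.013158713495016648 q7 -0.9542608437554241
along -0.18076955895210528 F along -22.89492897136813
```

>>> carry_out(
  deltas=[
    [0,[-9,0,1],[0,-0.01,-0.01]],
    [0,[-9,0,1],[0,-0.01,0]],
  ],
)

```text
time_s: 6.28
position: [0.5778, 0.0435, 0.0688]
eef_rot: [[0.375, -0.927, 0.028], [-0.927, -0.375, 0.006], [0.005, -0.028, -1.0]]
wrist_force: [11.4, -18.6, -8.4]
finger_gap: 0.0133
```

```bash
python3 st.py; python3 -c "
from h import *
snap('wrist','w5')"
```

```text
[0.57779622 0.0435478  0.06875429] [ 0.00496188 -0.0284448  -0.99958305] -67.99306619069573 F [ 11.41551226 -18.63240209  -8.38881646] T [-3.35673954 -1.64897145  0.55108774] 6.2833 0.013285154682820214 q7 -0.9537901876430194
along -0.18088012236621495 F along -21.582622347777864
```

View pics/w5.png

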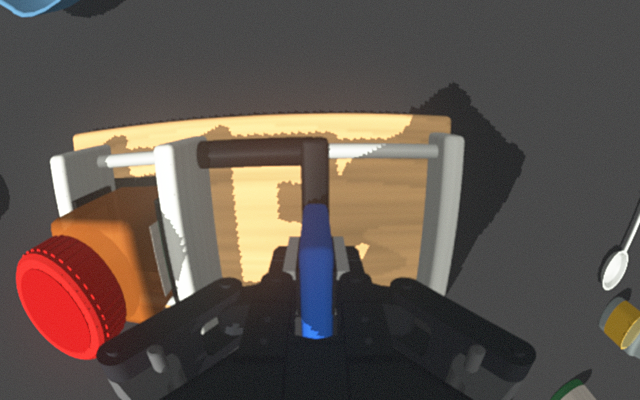

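>>> carry_out(
  deltas=[
    [0,[-14,0,1],[-0.02,-0.01,-0.01]],
    [0,[-14,0,1],[0,-0.01,0]],
  ],
)

```text
time_s: 6.5
position: [0.5777, 0.0433, 0.0689]
eef_rot: [[0.366, -0.93, 0.027], [-0.93, -0.367, -0.013], [0.022, -0.02, -1.0]]
wrist_force: [19.0, -31.0, -19.8]
finger_gap: 0.0131
```

```bash
python3 st.py
```

```text
[0.57768497 0.04325564 0.06888042] [ 0.02184442 -0.02037443 -0.99955375] -68.5101120495679 F [ 19.01562287 -31.03250923 -19.79059642] T [-4.59068468 -2.86699496  0.7974566 ] 6.5 0.013139813771826369 q7 -0.9815044607331035
along -0.18110746215725904 F along -35.947263948278355
```

>>> carry_out(
  deltas=[
    [0,[0,0,0],[-0.02,-0.01,0]],
    [0,[0,0,0],[0,0,0]],
    [0.6,[0,0,0],[0,0,0]],
    [0.6,[0,0,0],[0,0,0]],
    [0.6,[0,0,-5],[0,0,0]],
    [0.6,[0,0,-15],[0,0,0]],
    [0.6,[0,0,-25],[0,0,0]],
    [0.6,[0,0,-30],[0,0,0]],
    [0.6,[0,0,-30],[0,0,0]],
    [0.8,[0,0,-30],[0,0,0]],
    [1,[0,0,0],[0,0,0]],
  ],
)

```text
time_s: 7.42
position: [0.5771, 0.0436, 0.2123]
eef_rot: [[0.361, -0.933, 0.006], [-0.933, -0.361, -0.011], [0.012, -0.002, -1.0]]
wrist_force: [1.2, -0.3, 0.3]
finger_gap: 0.0737
```

```bash
python3 st.py; python3 -c "
from h import *
snap('wrist','w6')"
```

```text
[0.57707851 0.0435518  0.21231367] [ 0.01219508 -0.00187561 -0.99992388] -68.85133230045871 F [ 1.15359586 -0.34954467  0.30432797] T [-0.05525929 -0.06788325 -0.01665582] 7.4167 0.07373943733048396 q7 -1.1104605061341628
along -0.18060176632329314 F along -0.7643991897532026
```

View pics/w6.png

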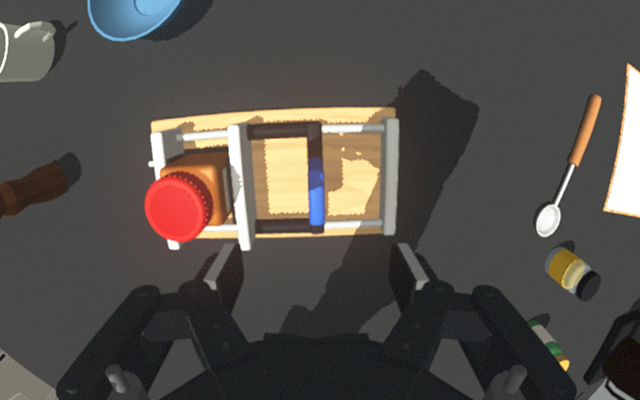

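Run:
```python
from h import *
snap('top','t6')
crop('w6',120,130,280,260,5,'w6c'); crop('t6',230,165,350,260,6,'t6c')
```

```text
(no output)
```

View pics/w6c.png

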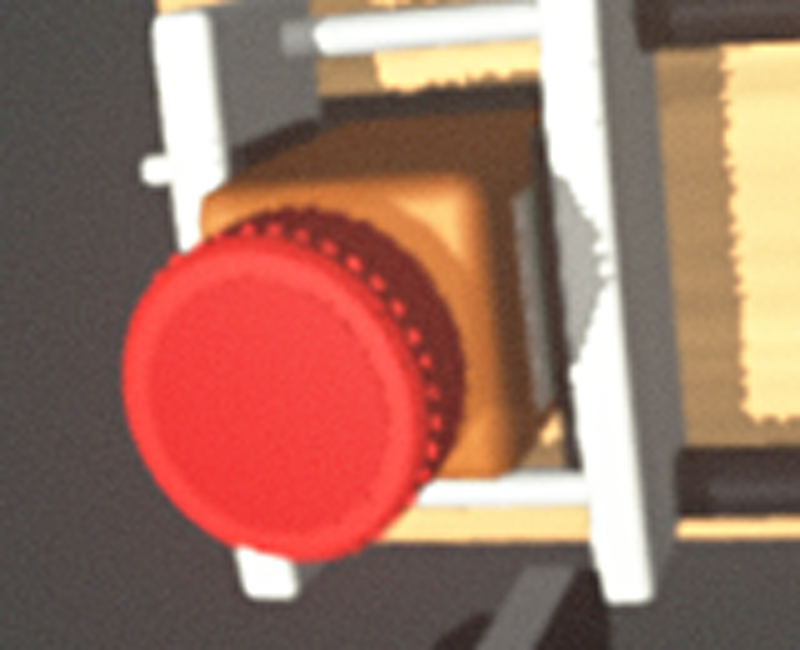

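View pics/t6c.png

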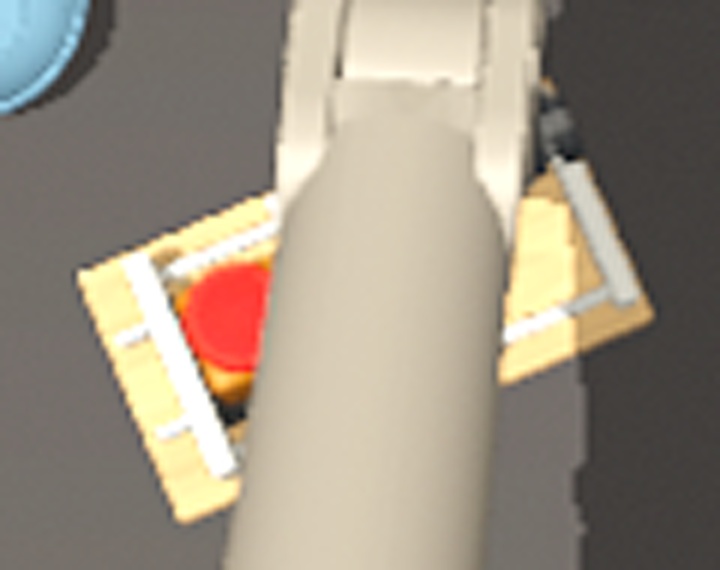

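```bash
python3 - <<'E'
from h import *
# cap top outer edge ellipse center in w6: fit circle on points
pts=[(123,375),(150,300),(210,245),(280,240),(345,275),(400,350),(425,430),(405,505),(345,555),(280,550),(200,505),(145,445)]
P=np.array([atz('w6',120+(x+.5)/5-.5,130+(y+.5)/5-.5,.135)[:2] for x,y in pts])
A=np.c_[2*P,np.ones(len(P))];s=np.linalg.lstsq(A,(P**2).sum(1),rcond=None)[0]
print('wrist',s[:2],np.sqrt(s[2]+s[:2]@s[:2]))
f=lambda x,y:(230+(x+.5)/6-.5,165+(y+.5)/6-.5)
P=np.array([atz('top0',*f(x,y),.135)[:2] for x,y in [(208,312),(264,254),(318,309),(264,365)]]);print(P.mean(0))
P=np.array([atz('t6',*f(x,y),.135)[:2] for x,y in [(186,318),(203,283),(240,264),(240,370),(203,354)]])
A=np.c_[2*P,np.ones(len(P))];s=np.linalg.lstsq(A,(P**2).sum(1),rcond=None)[0]
print('top',s[:2],np.sqrt(s[2]+s[:2]@s[:2]))
E
python3 plan.py 0.529 0.146 0.19 -75 1 5
```

```text
wrist [0.5330376 0.1477676] 0.026944301567484633
[0.53299432 0.13542156]
top [0.52935674 0.14729406] 0.027257542152534085
y0 -68.80 dyaw -6.20 dist 113.2
[[1.0, [-22.4, 1.1, 3.4], [0.0038, -0.0109, 0.0216]], [1.0, [-22.3, 1.6, 3.6], [0.0, 0.0, 0.0216]], [1.0, [-22.3, 2.1, 3.6], [0.0, 0.0, 0.0216]], [1.0, [-22.2, 2.6, 3.6], [0.0, 0.0, 0.0216]], [1.0, [-22.1, 3.1, 3.6], [0.0, 0.0, 0.0216]]]
```

>>> carry_out(
  deltas=[
    [1,[-22,1,3.5],[0.004,-0.011,0.02]],
    [1,[-22,1.5,3.5],[0,0,0.02]],
    [1,[-22,2,3.5],[0,0,0.02]],
    [1,[-22,2.5,3.5],[0,0,0.02]],
    [1,[-22,3,3.5],[0,0,0.02]],
    [1,[0,0,0],[0,0,0]],
    [1,[0,0,0],[0,0,0]],
  ],
)

```text
time_s: 8.1
position: [0.5227, 0.1469, 0.1831]
eef_rot: [[0.258, -0.966, -0.008], [-0.966, -0.258, -0.003], [0.001, 0.009, -1.0]]
wrist_force: [0.2, -0.2, 0.2]
finger_gap: 0.0853
```

```bash
python3 st.py; python3 -c "
from h import *
snap('wrist','w7')"; python3 plan.py 0.530 0.1475 0.150 -77 1 5
```

```text
[0.52273077 0.14688856 0.1831357 ] [ 0.00114474  0.00892766 -0.99995949] -75.02527795372256 F [ 0.18895616 -0.16731406  0.20270991] T [-0.07432305 -0.00371107 -0.01655174] 8.1 0.0853331440232171 q7 -1.4010256786244484
along -0.0643330706012161 F along -0.2268884279363871
y0 -75.01 dyaw -1.99 dist 33.8
[[1.0, [0.3, -1.5, 6.6], [0.0096, -0.0006, 0.007]], [1.0, [0.3, -1.5, 6.6], [0.0, 0.0, 0.007]], [1.0, [0.3, -1.5, 6.6], [0.0, 0.0, 0.007]], [1.0, [0.3, -1.5, 6.6], [0.0, 0.0, 0.007]], [1.0, [0.3, -1.5, 6.6], [0.0, 0.0, 0.007]]]
```

View pics/w7.png

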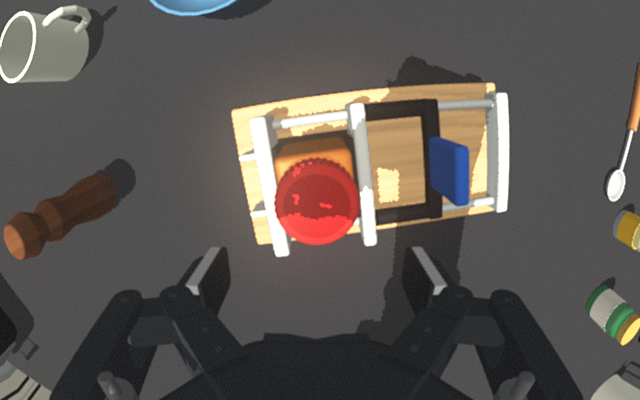

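Run:
```python
from h import *
crop('w7',240,130,400,260,5,'w7c')
p=atz('w7',317,203,.135);d=np.load('pics/w7.npz');print(p,d['rot'].T@(p-d['pos'])*1000)
```

```text
[0.53435717 0.1488398  0.135     ] [  1.06409817 -12.16503645  48.03026039]
```

View pics/w7c.png

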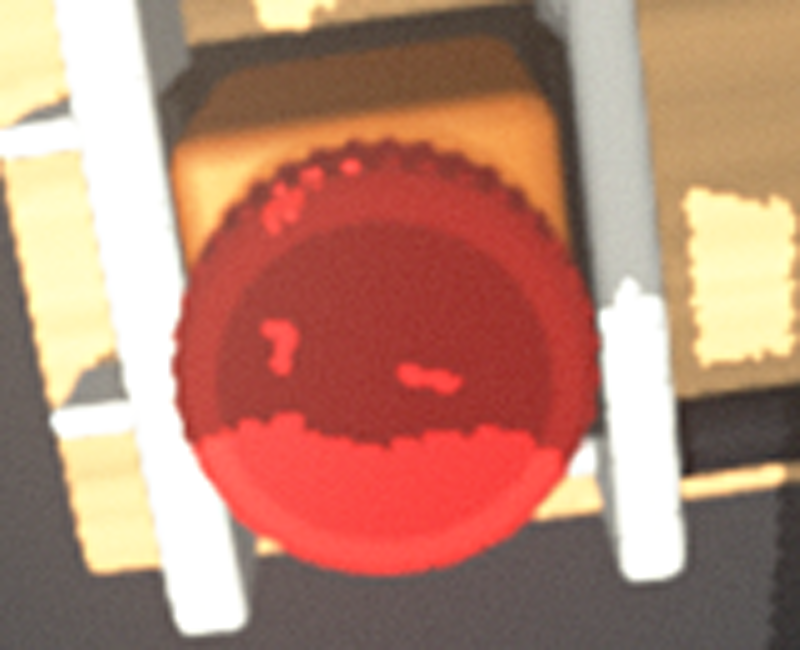

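>>> carry_out(
  deltas=[
    [1,[0.5,-5,5],[0.009,0,0]],
    [1,[0.5,-5,12],[0,0,0]],
    [1,[0,0,15],[0,0,0]],
    [1,[0,0,15],[0,0,0]],
    [1,[0,0,12],[0,0,0]],
    [1,[0,0,0],[0,0,0]],
    [1,[0,0,0],[0,0,0]],
  ],
)

```text
time_s: 8.73
position: [0.5366, 0.1422, 0.1169]
eef_rot: [[0.251, -0.968, 0.002], [-0.968, -0.251, -0.004], [0.004, -0.001, -1.0]]
wrist_force: [0.5, 0.2, 0.0]
finger_gap: 0.0855
```

```bash
python3 st.py; python3 plan.py 0.5315 0.148 0.115 -75 1 1
```

```text
[0.53664302 0.14219125 0.11685823] [ 4.06044473e-03 -9.68446618e-04 -9.99991287e-01] -75.47939567815158 F [0.46226116 0.23164218 0.01782366] T [-0.02420188 -0.01354535 -0.00042195] 8.7333 0.08545184390447241 q7 -1.3195885389741262
along -0.0739968074273443 F along 0.03710978351598856
y0 -75.48 dyaw 0.48 dist 8.0
[[1.0, [-6.9, 3.5, 1.8], [-0.001, -0.0041, -0.0084]]]
```

>>> carry_out(
  deltas=[
    [1,[-7,3.5,2],[0,0,0]],
    [1,[0,0,0],[0,0,0]],
  ],
)

```text
time_s: 8.9
position: [0.532, 0.147, 0.1145]
eef_rot: [[0.248, -0.969, 0.002], [-0.969, -0.248, -0.004], [0.005, -0.001, -1.0]]
wrist_force: [-0.4, 0.3, 0.1]
finger_gap: 0.0856
```

```bash
python3 st.py; python3 plan.py 0.5315 0.148 0.115 -75 1 1; python3 -c "
from h import *
snap('wrist','w8');snap('side','side8');crop('side8',255,140,365,240,7,'s8c')"
```

```text
[0.53197666 0.1469616  0.1145112 ] [ 4.84282947e-03 -8.69289894e-04 -9.99987896e-01] -75.64616060454416 F [-0.42559255  0.31403957  0.08888735] T [ 0.01348057 -0.04033218  0.01336703] 8.9 0.08558058919505485 q7 -1.3320754600936255
along -0.06780384401364757 F along 0.4530019481681059
y0 -75.65 dyaw 0.65 dist 1.2
[[1.0, [-1.1, 0.2, -0.5], [-0.0009, -0.0048, -0.0113]]]
```

View pics/w8.png

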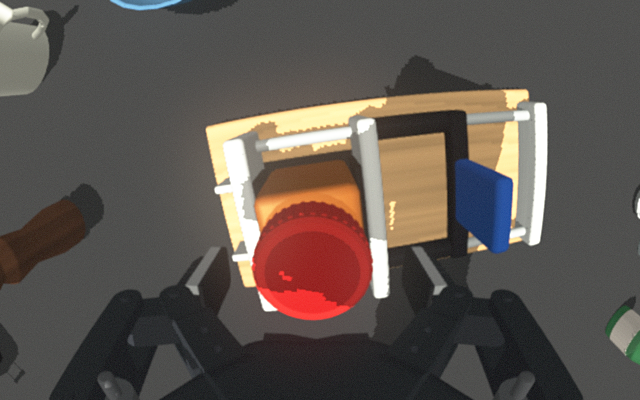

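View pics/s8c.png

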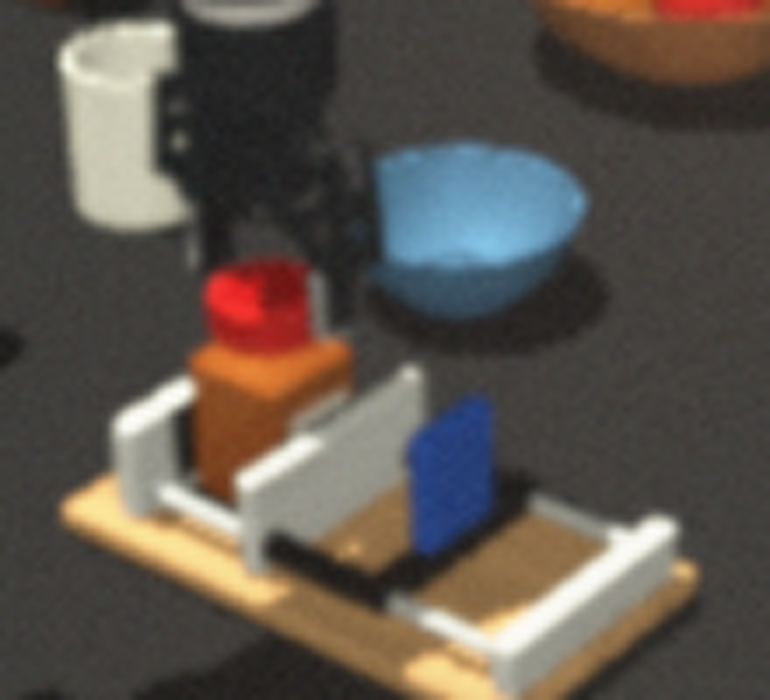

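Run:
```python
from h import *
crop('w8',230,190,400,330,4.7,'w8c')
for u,v in [(312,262),(312,258)]:
  p=atz('w8',u,v,.135);d=np.load('pics/w8.npz');print(p,d['rot'].T@(p-d['pos'])*1000)
th=np.linspace(0,6.28,60)
im=cv2.imread('pics/w8c.png')
for c,col in [((.530,.1475),(0,255,0)),((.534,.149),(255,255,0))]:
  q=[(proj('w8',[c[0]+.0285*np.cos(t),c[1]+.0285*np.sin(t),.135])-[229.5,189.5])*4.7 for t in th]
  cv2.polylines(im,[np.int32(q)],True,col,1)
cv2.imwrite('pics/w8o.png',im)
```

```text
[0.53840209 0.15017547 0.135     ] [ -1.42137652  -7.03940414 -20.48981038]
[0.54038832 0.15067357 0.135     ] [ -1.41152528  -9.08711674 -20.48798259]
```

View pics/w8o.png

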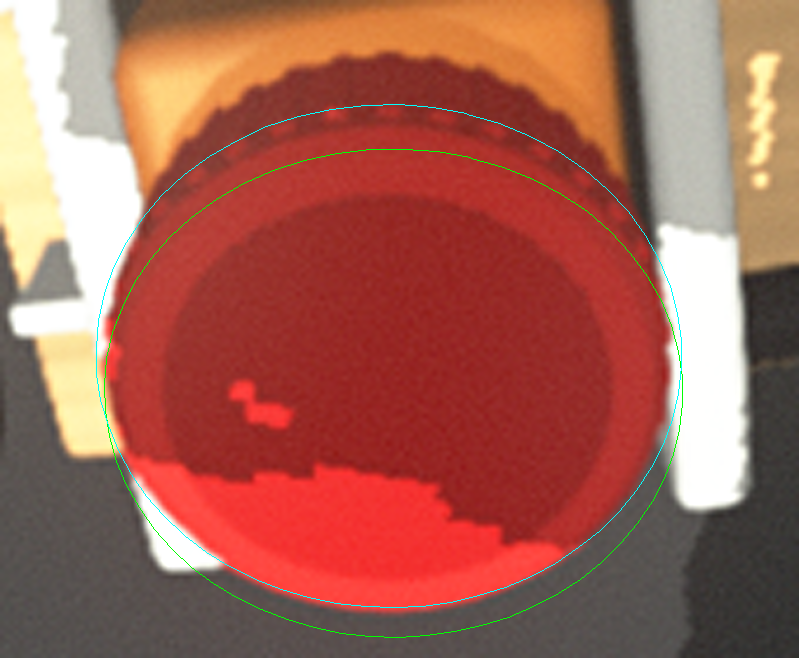

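>>> carry_out(
  deltas=[
    [1,[-1.5,-1.5,0],[0,-0.005,0]],
    [0.4,[0,0,0],[0,0,0]],
    [0.4,[0,0,0],[0,0,0]],
    [0.4,[0,0,0],[0,0,0]],
    [0.4,[0,0,0],[0,0,0]],
  ],
  newtons=80,
)

```text
time_s: 9.42
position: [0.5355, 0.1495, 0.1178]
eef_rot: [[0.249, -0.969, 0.006], [-0.969, -0.249, 0.004], [-0.002, -0.007, -1.0]]
wrist_force: [-1.6, -0.3, 0.4]
finger_gap: 0.0539
```

```bash
python3 st.py
```

```text
[0.53545416 0.14945384 0.11782279] [-0.0022575  -0.0065489  -0.99997601] -75.60078177765214 F [-1.60074383 -0.31623436  0.41462723] T [-0.34630196  0.18996593 -0.0816817 ] 9.4167 0.05385035316572843 q7 -1.3280087583532374
along -0.06683209028811514 F along 0.3204156955134202
```

>>> carry_out(
  deltas=[
    [0.2,[0,0,0],[0,0,0]],
    [0.2,[0,0,0],[0,0,0]],
  ],
)

```text
time_s: 9.58
position: [0.5353, 0.1493, 0.1179]
eef_rot: [[0.249, -0.969, 0.006], [-0.969, -0.249, 0.004], [-0.002, -0.006, -1.0]]
wrist_force: [-0.3, -0.5, 0.3]
finger_gap: 0.0541
```

```bash
python3 st.py;python3 -c "
from h import *
snap('wrist','w9')"
```

```text
[0.53531019 0.14930004 0.1179441 ] [-0.00219108 -0.00649106 -0.99997653] -75.59433856594237 F [-0.3467596  -0.54935813  0.3038825 ] T [-0.11575663  0.02572013  0.04658313] 9.5833 0.05412889263013807 q7 -1.3279948828205705
along -0.06691909461051454 F along -0.3748415762601934
```

View pics/w9.png

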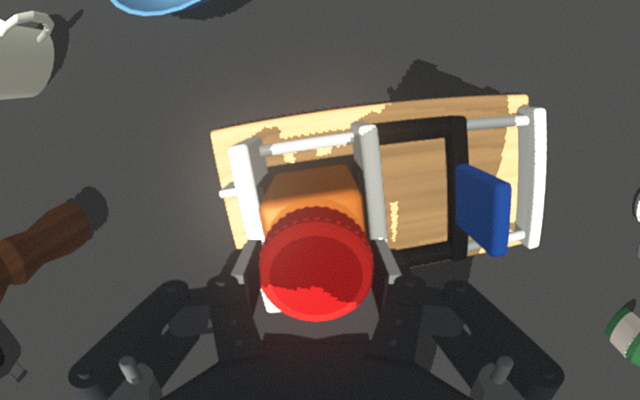

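Run:
```python
from h import *
crop('w9',230,190,400,330,4.7,'w9c')
im=cv2.imread('pics/w9c.png');d=np.load('pics/w9.npz')
th=np.linspace(0,6.28,60)
for c,col in [((.5353,.1493),(0,255,0)),((.532,.148),(255,255,0))]:
  q=[(proj('w9',[c[0]+.0285*np.cos(t),c[1]+.0285*np.sin(t),.135])-[229.5,189.5])*4.7 for t in th]
  cv2.polylines(im,[np.int32(q)],True,col,1)
for x in (-.027,.027):
  for z in (0,-.019):
    q=[(proj('w9',d['pos']+d['rot']@np.array([x,y,z]))-[229.5,189.5])*4.7 for y in (-.011,0,.011)]
    for k in q: cv2.circle(im,tuple(int(a) for a in k),3,(255,0,255),-1)
cv2.imwrite('pics/w9o.png',im)
```

```text
(no output)
```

View pics/w9o.png

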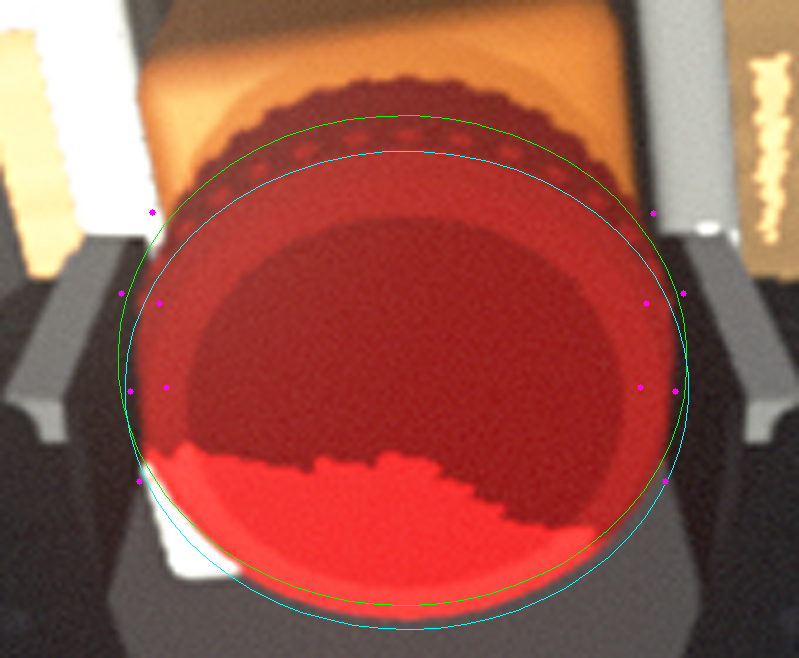

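>>> carry_out(
  deltas=[
    [0.2,[0,0,0],[0,0,-0.1]],
    [0.2,[0,0,0],[0,0,-0.1]],
    [0.2,[0,0,0],[0,0,-0.1]],
    [0.2,[0,0,0],[0,0,-0.1]],
  ],
)

```text
time_s: 9.97
position: [0.5357, 0.1509, 0.1181]
eef_rot: [[0.616, -0.788, 0.007], [-0.788, -0.615, 0.005], [-0.0, -0.009, -1.0]]
wrist_force: [-1.8, 1.8, -0.9]
finger_gap: 0.0535
```

```bash
python3 st.py
```

```text
[0.53567276 0.15089859 0.11812413] [-2.16667964e-04 -8.51027049e-03 -9.99963764e-01] -52.01156308395309 F [-1.84606485  1.79209808 -0.88458366] T [ 0.38190931  0.4285592  -0.44636784] 9.9667 0.053475880424919804 q7 -0.989389651232287
along -0.06558097297759433 F along 2.3621411662472185
```

>>> carry_out(
  deltas=[
    [0.2,[0,0,0],[0,0,-0.11]],
    [0.2,[0,0,0],[0,0,-0.11]],
    [0.2,[0,0,0],[0,0,-0.11]],
    [0.2,[0,0,0],[0,0,-0.11]],
  ],
)

```text
time_s: 10.3
position: [0.5338, 0.1529, 0.1186]
eef_rot: [[0.901, -0.433, 0.003], [-0.433, -0.901, 0.008], [-0.001, -0.009, -1.0]]
wrist_force: [-2.6, 0.5, 5.1]
finger_gap: 0.054
```

```bash
python3 st.py;python3 -c "
from h import *
snap('wrist','w10')"
```

```text
[0.5338254  0.15289993 0.1185523 ] [-0.00120776 -0.00877214 -0.99996079] -25.65838999496317 F [-2.64483767  0.51611311  5.05673634] T [-0.05822397  0.65386878 -0.28173805] 10.3 0.05402962236096894 q7 -0.6041195403140316
along -0.06302501488585655 F along 1.488961895701305
```

View pics/w10.png

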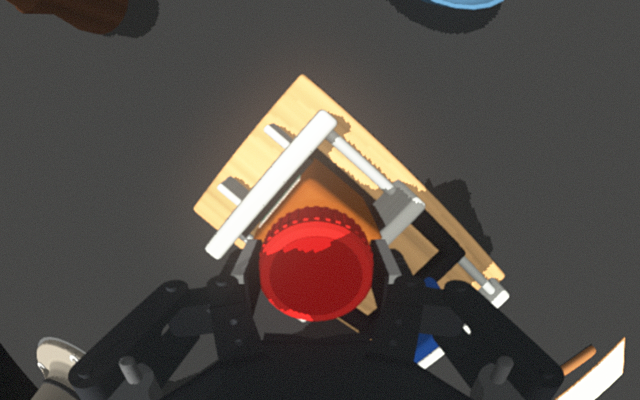

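>>> carry_out(
  deltas=[
    [0.2,[-0.5,0,0],[0,0,-0.11]],
    [0.2,[-0.5,0,0],[0,0,-0.11]],
    [0.2,[-0.5,0,0],[0,0,-0.11]],
    [0.2,[-0.5,0,0],[0,0,-0.11]],
    [0.2,[-0.5,0,0],[0,0,-0.11]],
    [0.2,[-0.5,0,0],[0,0,-0.11]],
  ],
)

```text
time_s: 10.85
position: [0.531, 0.1527, 0.1185]
eef_rot: [[0.974, 0.228, 0.003], [0.228, -0.974, 0.008], [0.005, -0.007, -1.0]]
wrist_force: [-0.9, 0.5, 1.6]
finger_gap: 0.0537
```

```bash
python3 st.py
```

```text
[0.53102354 0.15269064 0.11853144] [ 0.00485215 -0.00733367 -0.99996134] 13.178638718745491 F [-0.9426583   0.54758131  1.6251165 ] T [ 0.04621819  0.24739656 -0.03753001] 10.85 0.053722588958486216 q7 -0.026915445913469237
along -0.0621461509378463 F along 0.8666388736448002
```

>>> carry_out(
  deltas=[
    [0.2,[-0.5,0,0],[0,0,-0.11]],
    [0.2,[-0.5,0,0],[0,0,-0.11]],
    [0.2,[-0.5,0,0],[0,0,-0.11]],
    [0.2,[-0.5,0,0],[0,0,-0.11]],
    [0.2,[-0.5,0,0],[0,0,-0.11]],
    [0.2,[-0.5,0,0],[0,0,-0.1]],
    [0.2,[0,0,0],[0,0,0]],
  ],
)

```text
time_s: 11.43
position: [0.5283, 0.1516, 0.1186]
eef_rot: [[0.624, 0.781, 0.002], [0.781, -0.624, 0.01], [0.009, -0.004, -1.0]]
wrist_force: [-0.9, -1.2, 1.9]
finger_gap: 0.0539
```

```bash
python3 st.py;python3 -c "
from h import *
snap('wrist','w11')"
```

```text
[0.52833863 0.15162478 0.11858795] [ 0.00913497 -0.00422072 -0.99994937] 51.3815223004168 F [-0.9074972  -1.15309887  1.85762805] T [-0.14490615  0.16792533 -0.04470207] 11.4333 0.053947816047801626 q7 0.5537411260229675
along -0.06210341278824336 F along -0.7180403039609625
```

View pics/w11.png

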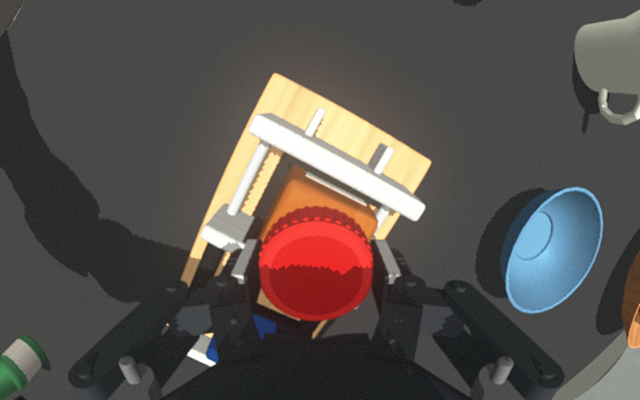

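>>> carry_out(
  deltas=[
    [0.2,[-0.5,0,0],[0.004,-0.009,-0.09]],
    [0.2,[0,0,0],[0,0,0]],
    [0.2,[0,0,-2],[0,0,0]],
    [0.2,[0,0,-2],[0,0,0]],
  ],
)

```text
time_s: 11.82
position: [0.5283, 0.1507, 0.1221]
eef_rot: [[0.57, 0.822, -0.006], [0.822, -0.57, 0.005], [0.0, -0.008, -1.0]]
wrist_force: [-0.1, -0.8, -0.6]
finger_gap: 0.0533
```

```bash
python3 st.py
python3 - <<'E'
import numpy as np
D=[(-75.6,.5353,.1493),(-52,.5357,.1509),(-25.7,.5338,.1529),(13.2,.5310,.1527),(51.4,.5283,.1516)]
A=[];b=[]
for t,x,y in D:
    c,s=np.cos(np.radians(t)),np.sin(np.radians(t))
    A+=[[1,0,c,s],[0,1,s,-c]];b+=[x,y]
q,res,_,_=np.linalg.lstsq(np.array(A),np.array(b),rcond=None);print(q,(np.array(A)@q-b)*1e3)
E
```

```text
[0.52831763 0.15071451 0.1220966 ] [ 1.14916085e-04 -7.89536255e-03 -9.99968825e-01] 55.26741085273732 F [-0.13084757 -0.80930809 -0.58708071] T [ 0.00473876 -0.01498436 -0.00063716] 11.8167 0.05328746760905867 q7 0.6125045306638967
along -0.06293635610221739 F along -0.697629983445476
[ 5.31519016e-01  1.48653996e-01  4.09098838e-04 -4.34534737e-03] [ 0.52958475  0.03839392 -0.50493744  0.10688491 -0.02795536 -0.50792055
 -0.07495814  0.27795282  0.0782662   0.0846889 ]
```

>>> carry_out(
  deltas=[
    [0.2,[0.5,0,-3],[0,0,0]],
    [0.2,[0,0,-3],[0,0,0]],
    [0.2,[0,0,-3],[0,0,0]],
    [0.2,[0,0,-3],[0,0,0]],
  ],
)

```text
time_s: 12.15
position: [0.5284, 0.151, 0.1347]
eef_rot: [[0.576, 0.818, -0.007], [0.818, -0.576, 0.004], [-0.001, -0.008, -1.0]]
wrist_force: [0.7, -0.2, -1.2]
finger_gap: 0.0535
```

```bash
python3 st.py; python3 plan.py 0.5282 0.1515 0.158 55.3 0.2 6
```

```text
[0.52842754 0.15101513 0.13474947] [-5.02848765e-04 -7.87752928e-03 -9.99968845e-01] 54.841050036268335 F [ 0.73161416 -0.15563091 -1.2436178 ] T [-0.01281703  0.02081651 -0.02824447] 12.15 0.05353311554163015 q7 0.6037081415854015
along -0.06270067349520937 F along -0.42376083356284344
y0 54.84 dyaw 0.46 dist 23.3
[[0.2, [0.0, -0.1, -3.9], [-0.0079, 0.0005, -0.0013]], [0.2, [0.0, -0.1, -3.9], [0.0, 0.0, -0.0013]], [0.2, [0.0, -0.1, -3.9], [0.0, 0.0, -0.0013]], [0.2, [0.0, -0.1, -3.9], [0.0, 0.0, -0.0013]], [0.2, [0.0, -0.1, -3.9], [0.0, 0.0, -0.0013]], [0.2, [0.0, -0.1, -3.9], [0.0, 0.0, -0.0013]]]
```

>>> carry_out(
  deltas=[
    [0.2,[0,0,-4],[0,0,0]],
    [0.2,[0,0,-4],[0,0,0]],
    [0.2,[0,0,-4],[0,0,0]],
    [0.2,[0,0,-4],[0,0,0]],
    [0.2,[0,0,-4],[0,0,0]],
    [0.2,[0,0,-3],[0,0,0]],
    [0.2,[0,0,0],[0,0,0]],
    [0.2,[0,0,0],[0,0,0]],
  ],
)

```text
time_s: 12.82
position: [0.5294, 0.1512, 0.162]
eef_rot: [[0.577, 0.817, -0.004], [0.817, -0.577, 0.005], [0.002, -0.006, -1.0]]
wrist_force: [0.3, 0.1, -0.5]
finger_gap: 0.0536
```

```bash
python3 st.py; python3 plan.py 0.5282 0.1515 0.158 55.3 0.2 1;python3 -c "
from h import *
snap('wrist','w12');snap('side','side12');crop('side12',255,140,365,240,7,'s12c')"
```

```text
[0.52942032 0.15124789 0.16203586] [ 0.00218122 -0.00632615 -0.99997761] 54.75950262278952 F [ 0.30707815  0.08755816 -0.48826092] T [ 0.0110293   0.03901273 -0.00852279] 12.8167 0.053589772685422504 q7 0.6000337974337687
along -0.0628655539891354 F along -0.03662052869933195
y0 54.76 dyaw 0.54 dist 4.2
[[0.2, [-0.5, -1.1, 4.0], [-0.0063, -0.0022, -0.0094]]]
```

View pics/w12.png

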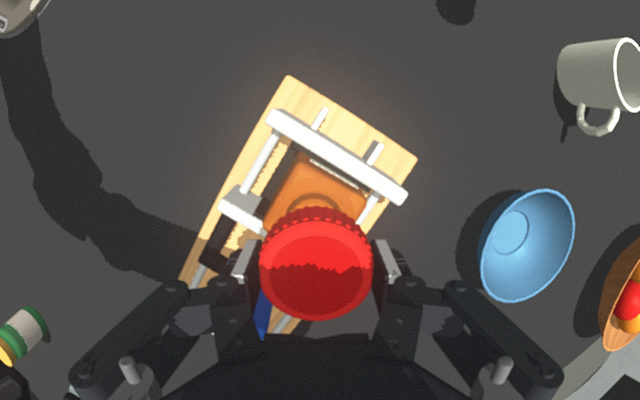

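View pics/s12c.png

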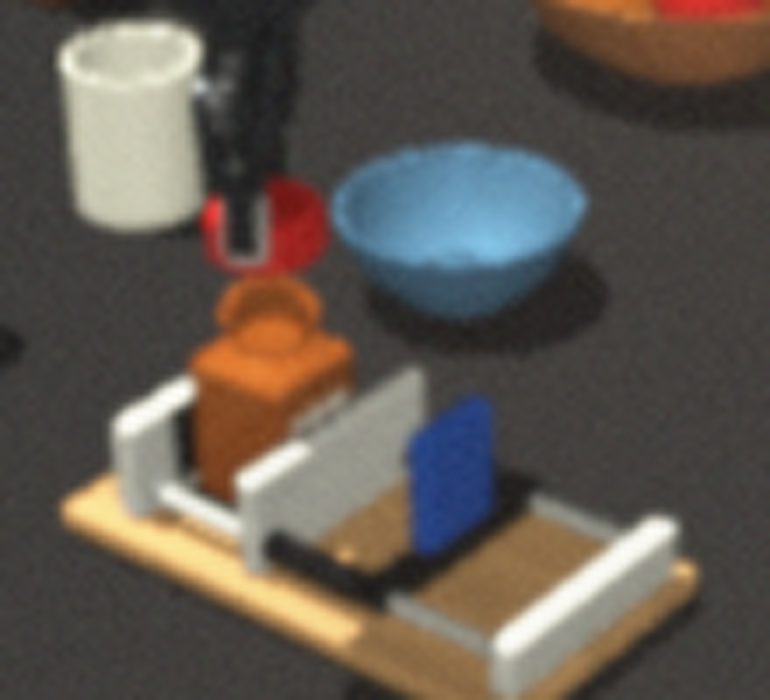

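>>> carry_out(
  deltas=[
    [0.2,[-0.5,-1,3.5],[0,-0.003,0]],
    [0.2,[0,0,0],[0,0,0]],
    [0.2,[0,0,0],[0,0,0]],
  ],
)

```text
time_s: 13.17
position: [0.5277, 0.1512, 0.1573]
eef_rot: [[0.577, 0.817, -0.007], [0.817, -0.577, 0.002], [-0.002, -0.007, -1.0]]
wrist_force: [-0.0, 0.2, -0.5]
finger_gap: 0.054
```

```bash
python3 st.py; python3 plan.py 0.5282 0.1515 0.158 55.3 0.2 1;python3 -c "
from h import *
snap('side','side13');crop('side13',255,140,365,240,7,'s13c');snap('top','t13');crop('t13',230,165,350,260,6,'t13c')"; python3 st.py
```

```text
[0.52768911 0.1512398  0.15727553] [-0.00248151 -0.00710259 -0.9999717 ] 54.76364470974659 F [-0.02896443  0.17736939 -0.45985325] T [ 0.01927319  0.01123176 -0.03695876] 13.1667 0.05403282160980645 q7 0.5968233755171966
along -0.06221052110449562 F along 0.1749521597644077
y0 54.76 dyaw 0.54 dist 0.9
[[0.2, [0.5, 0.3, -0.7], [-0.0071, 0.0025, -0.0094]]]
[0.52760767 0.15128056 0.15729699] [-0.00253845 -0.00727958 -0.99997028] 54.762586579786735 F [ 0.06708406  0.13620895 -0.72775579] T [-0.02775146  0.01815061 -0.01173374] 13.2667 0.05400861508861739 q7 0.5968087502185251
along -0.06214170412401329 F along 0.10016869838763667
```

View pics/s13c.png

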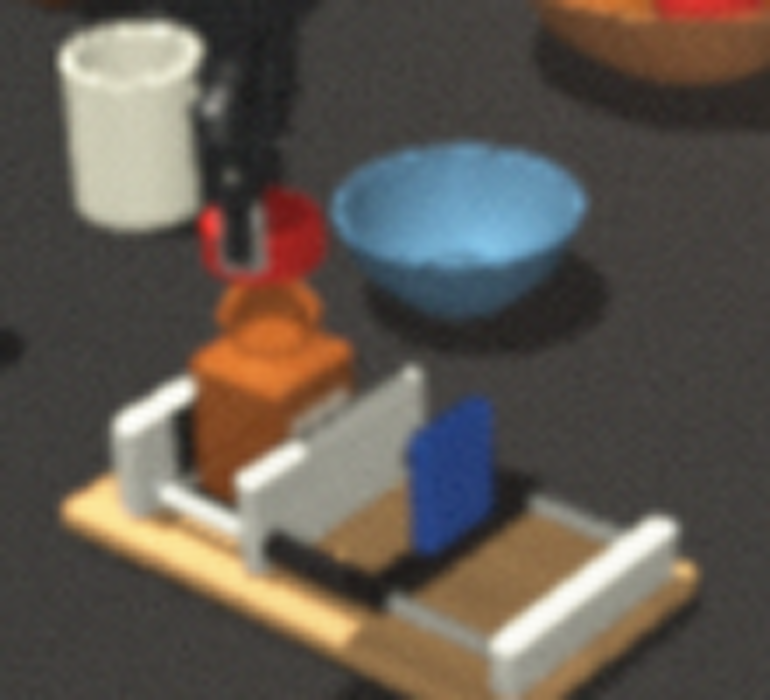

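View pics/t13.png

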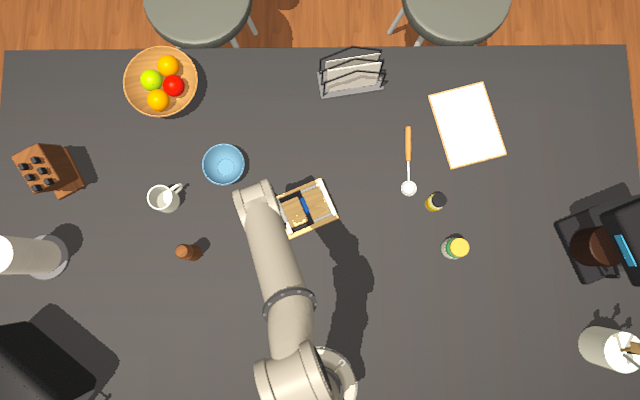

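Run:
```python
from h import *
C=[.5315,.1487]
for z in (.11,.13,.152,.175): print(z,(proj('side13',C+[z])-[254.5,139.5])*7)
crop('side13',280,160,306,196,20,'x')
```

```text
0.11 [272.07163137 331.68564513]
0.13 [269.80652865 296.17718186]
0.152 [267.27604499 256.5085235 ]
0.175 [264.58593887 214.33757321]
```

View pics/x.png

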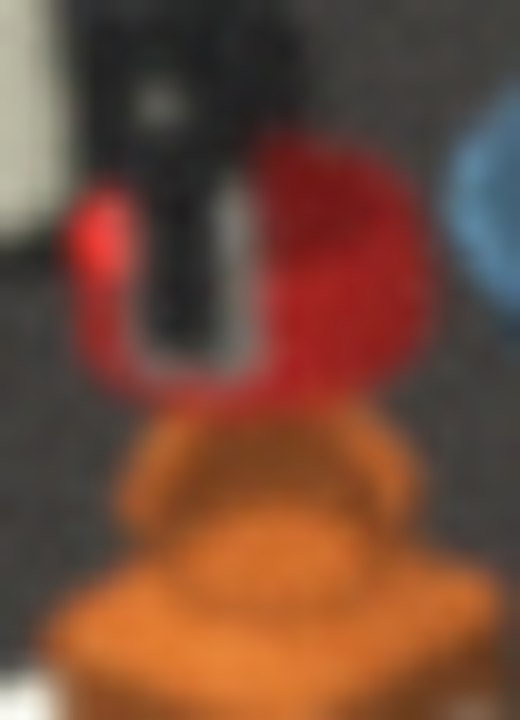

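```bash
python3 -c "
from plant import r
print(r.finish_job())
s=r.sense();print(s['position'],s['finger_gap'],s['wrist_force'],s['time_s'])"
```

```text
the job is handed in; nothing more can be done
None
the job is handed in; nothing more can be done
```

The cap is off and held in the gripper over the open jar, and the jar is braced in the closed clamp. I handed the job in at about 13.3 s, well under the 54 s limit.

- **Clamp:** I pinched the blue paddle and slid the jaw about 30 mm, until it no longer moved under a 36 N push. In the pictures taken afterwards the jar stands square between the two jaws.
- **Cap:** I gripped it at 80 N and turned it anticlockwise about 131° in one grasp. The resisting torque fell from 0.45 N m to almost nothing, and the cap lifted with no extra force, about its own weight.
- **Last checks:**
  - **Height:** the cap is level to within about 0.2° and its lower edge is about 21 mm above the rim.
  - **Centring:** it is about 1 mm off the jar's axis. The arm pose gives 0.6 mm and the side view about 1.2 mm.
  - **Surroundings:** the jar stayed down and square in the clamp, and the other objects look unmoved in the top view.
- **Disagreements:** the wrist camera placed points 4–6 mm away from the top camera's estimates, and I gripped the cap about 4 mm off its centre. I found the true axis from how the tool moved during the twist and allowed for it in the final position. The gripper read a gap of 54 mm on the cap, which is listed as 57 mm across.

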